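# Set the furnace air damper to its third notch and start the run

### The job

The damper lever on the blue air console stands at the closed end of its slot. With the fingertips only, push it gently along the slot through its clicks to the third click from closed and no further; do not grip it. Then press the start button on the console all the way in, let it come back up, and leave everything else standing where it is.

Things in the scene. Friction and masses are not known exactly. Their poses are not given: they have to be found in the camera images.
- console: Air console: blue box, bare metal top, 200 mm (its x) by 300 (y) by 75 high, fixed. Origin: centre of its underside, on the table; front (-x) to the robot. Flat deck 75 mm above the table. Lever slot along y at x = +35 mm: closed notch at y = -60, sixth at y = +30, an engraved tick at each notch (at x = +60; the closed one's is longer). Start button at x = -52, y = +75.
- damper_top (a point): Centre of the top of the damper lever's grip, 53 mm above the deck. The grip is a black upright block 28 mm (console x) by 12 mm (console y) by 38 mm tall, its lower edge 15 mm above the deck, on a 10 mm round steel stem. The deck behind it (console -y) is bare, 90 mm to the deck's edge.
- damper (a joint): Lever position along the console's +y, m: 0 at the closed notch where it starts (within 1 mm); six notches 18 mm apart (0, 0.018 ... 0.090), the third click is 0.054. A sprung detent: some 4 to 7 N (varies) takes it to the hump half-way to the next notch, then it snaps into that notch by itself, ahead of the finger.
- start_top (a point): Centre of the top face of the start button, the only button on the deck: a round pale cap 26 mm in diameter, its top 22 mm above the deck, in a dark round housing 42 mm wide and 12 mm high.
- start (a joint): Travel of the start button in m: 0 up, 0.006 fully in; sprung, about 5 N to push it fully in.
- crucible: Small white crucible, 42 mm wide and 36 mm high, loose on the console's deck in front of the lever slot; origin at the centre of its underside. To be left alone.
- weight: Small steel weight with a knob, 38 mm wide and 40 mm high, loose on the deck beyond the open end of the slot; origin at the centre of its underside. To be left alone.
- die: Steel ring, 64 mm wide and 30 mm high, loose on the table to the right of the console; origin at the centre of its underside. To be left alone.
- jar: White jar, 56 mm wide and 75 mm high, loose on the table to the left of the console; origin at the centre of its underside. To be left alone.
- driver: Screwdriver lying on the table to the left of the console. To be left alone.
- brick: Pale firebrick slab, 60 by 100 by 30 mm, lying on the table beyond the console; origin at the centre of its underside. To be left alone.
- dish: Shallow metal dish, 80 mm wide and 20 mm high, on the table beyond the console; origin at the centre of its underside. To be left alone.

How it is judged:
By the outcome, as a careful person would: the job done as asked, in the order asked, and still so for the second after the job is handed in, with the robot touching nothing.
It also fails if it takes over 54 s, if anything falls off the work surface, if the arm or the gripper's body presses on something with over 40 N, if the wrist force passes 120 N, or if a joint passes its speed limit or range.

### The arm

A 7-joint arm with a two-finger parallel gripper is mounted at the origin on the work surface. World frame = base frame: x ahead of the robot, y to its left, z up, the work surface at z = 0. Lengths are in mm, angles in rad, forces in N, time in s.
With the tool pointing down it reaches from about 400 to 875 mm from the base axis. Payload 4.4 kg.
Tool frame: the origin (TCP) lies on the centre line of the jaws, within the pads' length; the fingertips stand 19 mm ahead of it and the grasp point (between the pads) is the TCP; z points along the fingers, y is the line along which they close (so a half turn about z gives the same grasp; the last joint's range is limited). The gripper opens to 85 mm and grips with 20 to 120 N. Pads are 22 mm wide; open, the fingers measure 114 mm over their backs; the gripper's body (76 mm by 85 mm) begins 54 mm behind the grasp point. The pads swing forward as they close: fully open they stand 13 mm farther back than shut.
Start: joints at [1.236, 0.628, 0.038, 1.517, -0.027, 0.996, -0.02], TCP at [172.65, -626.665, 250.313] pointing down, gripper open.
Joint ranges: [-3.06, 3.06], [-0.37, 2.12], [-1.25, 1.32], [0.18, 2.47], [-1.1, 4.24], [0.23, 1.98], [-2.94, 2.94]. Speed limits (rad/s): [2.57, 2.57, 3.14, 3.14, 3.14, 3.14, 3.14].

### API

Orientations are given as [roll, pitch, yaw] about the fixed x, y, z axes, in that order (R = Rz(yaw) Ry(pitch) Rx(roll)).
In Python, from cell import ctrl, viewer, silhouettes gives the robot as it stands.
- The arm moves only by the shell command python3 -m creep 'ROWS'. ROWS is JSON, a list of rows, each an object with "jaw": the gripper command: -1 is shut, 1 is fully open, values between are in proportion; "xyz": the shift along the tool's x, y, z in mm, a list of three; "angular": the turn, a rotation vector about the tool's x, y, z in rad, a list of three. In form: [{"jaw": jaw, "xyz": [tx, ty, tz], "angular": [rx, ry, rz]}, ...]. A call has 1 to 12 rows; each row is the pose to reach, as a shift and turn from the pose commanded when the call began, along the tool's axes at that moment; what a row does not reach only later rows make up. A row lasts 1/8 s, in which the tool goes at most 62.5 mm and 10.7 degrees, less where a joint would pass 70% of its speed; a pose out of reach is approached as far as the arm can. A call with a gripper value outside its range is refused whole. The fingers move at their own pace and stop on an object; the grip force is fixed at half the most. Time passes only in rows, so rows that repeat a pose let the fingers close. It gives the time, the measured TCP pose, the force, the opening and the grip force at its end, in the units of the state.
- ctrl.read_state(): the state, without advancing time (a new reading comes with each control period).
- viewer.get_image(name): name is "scene" or "top"; returns (picture, depth): 480x640x3 uint8, red, green, blue; 480x640 float32, mm along the optical axis (not along the pixel's ray), 0 where there is no reading.
- viewer.camera_model(name): a dict with "fx", "fy", "cx", "cy" (pixels), "dist" ([k1, k2, p1, p2, k3] as OpenCV has them; the pictures are not rectified), "T" (4x4, takes a point from camera to world coordinates). Camera axes: x right, y down, z forward; pixel columns grow to the right and rows downward; lengths in mm; the calibration is good to about 2 mm. A picture is of the moment at which its call begins. camera_model takes no time and is no camera call.
- ctrl.finish_job(): hands the job in; it is judged then, once.
Trained networks look in the newest picture that a camera, given by its name, has taken for a name from the list of things; names that differ only in an ending like _2 or _b are one class to them, and where a whole thing is asked for, a point or a joint stands for the part that bears it (a point fixed in the world has none). Each returns a list of dicts, best first, with "score" (0 to 1); they miss things now and then, are a little off and sometimes report something else, mostly with a low value. They report only what shows in the picture. A call takes as long as a camera call.
- silhouettes(camera, target): "pixels" (480x640 bool, what is visible of it) and "xy" ([column, row] in pixels, amid what is visible of it).
The state is a dict: "clock": time; "qpos": joint angles; "qd": joint speeds; "tau": joint torques, N m; "eef_pos": TCP position; "tool_rot": TCP orientation; "force": force on the tool from outside, world axes, zero at the start; "torque": the same for the moment, N m; "width": finger opening in mm; "gripper_force": force on a finger pad.
Only numpy, scipy, OpenCV 4.12 (cv2) and the standard library are available. Lean on these libraries where they do the work, as an engineer would, in place of code of your own. Each camera call takes 0.05 s, during which the arm holds its last target. There are 200 camera calls.

## Working session

There is one attempt and no reset: what is moved stays moved. The work goes in short steps, Python scripts to look and compute and a shell command to move; the robot and the scene stay as the last step left them, time stands still between calls to the robot, and variables do not carry over. Pictures are saved under pics/ and viewed, at most 10 in all, crops included, and the job is handed in when it is done.

```bash
mkdir -p pics; cat > h.py <<'E'
import numpy as np, cv2
from cell import ctrl, viewer, silhouettes
def ray(cam,uv):
    m=viewer.camera_model(cam);K=np.array([[m['fx'],0,m['cx']],[0,m['fy'],m['cy']],[0,0,1]])
    p=cv2.undistortPoints(np.array([[uv]],float),K,np.array(m['dist'],float))[0,0]
    return np.array(m['T']),np.array([p[0],p[1],1.])
def world(cam,uv,d):
    T,r=ray(cam,uv); return (T@np.r_[r*d,1])[:3]
def onz(cam,uv,z):
    T,r=ray(cam,uv); d=T[:3,:3]@r; o=T[:3,3]; return o+d*(z-o[2])/d[2]
def cloud(cam,depth,mask):
    v,u=np.nonzero(mask&(depth>0)); m=viewer.camera_model(cam);K=np.array([[m['fx'],0,m['cx']],[0,m['fy'],m['cy']],[0,0,1]])
    p=cv2.undistortPoints(np.c_[u,v].astype(float)[:,None],K,np.array(m['dist'],float))[:,0]
    d=depth[v,u]; T=np.array(m['T']); return (np.c_[p*d[:,None],d]@T[:3,:3].T)+T[:3,3]
E
cat > a.py <<'E'
from h import *
np.set_printoptions(precision=1,suppress=True)
for c in("scene","top"):
    im,d=viewer.get_image(c); cv2.imwrite(f"pics/{c}0.png",im[...,::-1])
    print(c,np.array(viewer.camera_model(c)['T'])[:3])
    for t in("console","damper_top","start_top","crucible","weight","die","jar"):
        for r in silhouettes(c,t)[:2]:
            P=cloud(c,d,r["pixels"])
            if len(P)==0: print(t,'nodepth');continue
            top=P[P[:,2]>np.percentile(P[:,2],98)-4]
            print(t,round(r["score"],2),np.array(r["xy"]),len(P),"med",np.median(P,0),"topmean",top.mean(0),"min",np.percentile(P,2,axis=0),"max",np.percentile(P,98,axis=0))
            if t=="console":
                q=P[abs(P[:,2]-75)<6]
                if len(q)>50: print("rect",cv2.minAreaRect(q[:,:2].astype(np.float32)), np.median(q[:,2]))
s=ctrl.read_state(); print(s)
E
python3 a.py
```

```text
scene [[   0.5    0.5   -0.7 1244.2]
 [   0.8   -0.3    0.4 -344.1]
 [  -0.    -0.8   -0.5  605. ]]
console 0.82 [269.1 287.5] 13482 med [646.2 -94.3  74.2] topmean [613.1 -86.3 108.7] min [ 509.3 -216.6   15.2] max [709.5  75.5  95.2]
rect ((596.79296875, -65.67771911621094), (201.04342651367188, 298.8704528808594), 7.279150485992432) 74.81156590462854
damper_top 0.36 [180.7 347.8] 1097 med [ 650.  -265.9   28.5] topmean [ 639.6 -264.5   30. ] min [ 611.1 -295.2    2.8] max [ 668.8 -237.    31.9]
start_top 0.46 [284.3 238.9] 78 med [540.2   1.5  96.6] topmean [537.5   2.7  96.9] min [527.3  -7.8  90.5] max [547.   11.8  98.5]
crucible 0.76 [237.9 249.9] 424 med [544.8 -95.4  98.1] topmean [536.5 -94.9 108.1] min [ 377.9 -113.4    1.4] max [556.1 -41.7 109.7]
weight 0.66 [340.8 256.5] 337 med [654.5  56.7  94.9] topmean [649.5  61.2 112.6] min [634.7  44.4  76.7] max [666.2  73.8 113.8]
die 0.75 [179.7 345.5] 1102 med [ 649.2 -265.7   28.6] topmean [ 639.  -265.    29.9] min [ 609.7 -295.1    4.4] max [ 668.8 -236.5   31.9]
jar 0.57 [367.6 258.1] 873 med [654.7 133.1  52.1] topmean [
[... 1051 characters left out ...]
93.7   -0.2] max [ 664.9 -233.9   31.2]
jar 0.74 [281.4 237. ] 846 med [632.9 141.1  73.2] topmean [636.2 143.5  73.9] min [610.2 118.2  20.9] max [657.7 164.2  76.2]
jar 0.17 [440.8 231.1] 260 med [ 635.8 -115.2  123.9] topmean [ 636.5 -118.4  126.1] min [ 622.6 -139.2   73.3] max [ 649.8 -111.4  127.8]
{'clock': 0.8, 'qpos': array([ 1.2,  0.6,  0. ,  1.5, -0. ,  1. , -0. ]), 'qd': array([-0., -0., -0., -0.,  0.,  0.,  0.]), 'tau': array([ -0. , -56.3,   1.2, -19.4,   0. ,   0. ,   0. ]), 'eef_pos': array([ 172.7, -626.7,  250.3]), 'tool_rot': array([ 3.1, -0. ,  0.3]), 'force': array([-0.8, -1.4,  0.5]), 'torque': array([-0.1, -0.1,  0. ]), 'gripper_force': 0.0, 'width': 85.49233434284118}
```

```bash
cat > tgt.py <<'E'
from h import *
from scipy.spatial.transform import Rotation as R
import sys
np.set_printoptions(precision=2,suppress=True)
O=np.array([595.3,-64.5]); YAW=np.radians(7.2)
def go(cx,cy,z):
    s=ctrl.read_state(); A=R.from_euler('xyz',s['tool_rot']); B=R.from_euler('xyz',[np.pi,0,YAW])
    c,n=np.cos(YAW),np.sin(YAW); p=np.r_[O+[c*cx-n*cy,n*cx+c*cy],z]
    print("clock",s['clock'],"F",s['force'],"target",p,"tool shift",A.inv().apply(p-s['eef_pos']),"turn",(A.inv()*B).as_rotvec())
    d=s['eef_pos'][:2]-O; print("now console",c*d[0]+n*d[1],-n*d[0]+c*d[1],s['eef_pos'][2],s['width'])
if __name__=="__main__": go(*map(float,sys.argv[1:]))
E
python3 tgt.py 35 -105 200
python3 -c "
import cv2
a=cv2.imread('pics/scene0.png')[150:450,80:480];b=cv2.imread('pics/top0.png')[130:430,200:600]
import numpy as np
cv2.imwrite('pics/both.png',np.hstack([a,b]))"
```

```text
clock 0.8 F [-0.76 -1.4   0.48] target [ 643.18 -164.29  200.  ] tool shift [ 576.41 -320.86   50.34] turn [ 0.   -0.    0.14]
now console -489.76829338634286 -504.7767114444436 250.33212466828635 85.49233434284118
```

View pics/both.png

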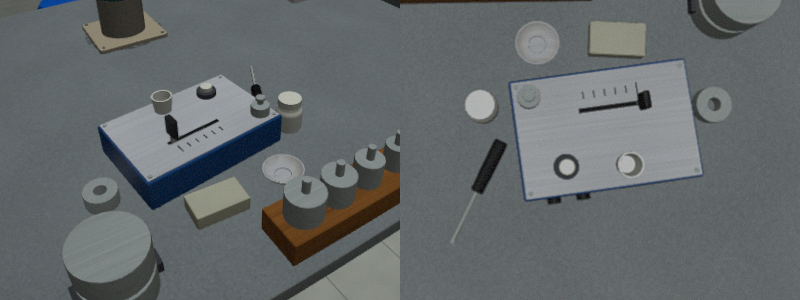

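The picture agrees: in the top crop the lever is at (645,100) at the closed end with the long tick, the button at (567,167), the crucible at (630,163) and the weight at (528,96). Now I'll move behind the lever with the jaws shut.

```bash
python3 -m creep '[{"jaw":-1,"xyz":[58,-32,5],"angular":[0,0,0.014]},{"jaw":-1,"xyz":[115,-64,10],"angular":[0,0,0.028]},{"jaw":-1,"xyz":[173,-96,15],"angular":[0,0,0.04]},{"jaw":-1,"xyz":[230,-128,20],"angular":[0,0,0.056]},{"jaw":-1,"xyz":[288,-160,25],"angular":[0,0,0.07]},{"jaw":-1,"xyz":[346,-192,30],"angular":[0,0,0.084]},{"jaw":-1,"xyz":[403,-224,35],"angular":[0,0,0.1]},{"jaw":-1,"xyz":[461,-256,40],"angular":[0,0,0.11]},{"jaw":-1,"xyz":[519,-289,45],"angular":[0,0,0.125]},{"jaw":-1,"xyz":[576,-321,50],"angular":[0,0,0.14]},{"jaw":-1,"xyz":[576,-321,50],"angular":[0,0,0.14]},{"jaw":-1,"xyz":[576,-321,50],"angular":[0,0,0.14]}]'; python3 tgt.py 35 -105 115
```

```text
clock: 2.3
eef_pos: [645.0, -159.5, 199.6]
tool_rot: [-3.139, -0.001, 0.135]
force: [-1.1, -0.1, 0.5]
width: -0.1
gripper_force: 0.0
clock 2.3 F [-1.11 -0.14  0.46] target [ 643.18 -164.29  115.  ] tool shift [-2.53  4.73 84.59] turn [-0.   -0.    0.01]
now console 37.3828463527691 -100.44317173285702 199.59983916027772 -0.1397759175548068
```

```bash
python3 -m creep '[{"jaw":-1,"xyz":[-1,3,30],"angular":[0,0,0]},{"jaw":-1,"xyz":[-2,4,60],"angular":[0,0,0]},{"jaw":-1,"xyz":[-2,4,84],"angular":[0,0,0]},{"jaw":-1,"xyz":[-2,4,84],"angular":[0,0,0]},{"jaw":-1,"xyz":[-2,4,84],"angular":[0,0,0]}]'; python3 tgt.py 35 -85 115
python3 - <<'E'
from h import *
for c in("scene","top"):
    im,d=viewer.get_image(c); cv2.imwrite(f"pics/{c}1.png",im[...,::-1])
    for r in silhouettes(c,"damper_top")[:1]:
        P=cloud(c,d,r["pixels"]);P=P[P[:,2]>105]; print(c,r["score"],np.median(P,0).round(1))
    if c=="top":
        P=cloud(c,d,np.ones(d.shape,bool)); np.save("x.npy",P)
a=cv2.imread('pics/scene1.png')[190:390,180:380];b=cv2.imread('pics/top1.png')[160:360,330:530]
cv2.imwrite('pics/both1.png',cv2.resize(np.hstack([a,b]),None,fx=2,fy=2))
E
```

```text
clock: 2.92
eef_pos: [641.6, -169.5, 117.4]
tool_rot: [3.141, -0.001, 0.128]
force: [0.5, -1.4, 0.6]
width: -0.0
gripper_force: 0.0
clock 2.925 F [ 0.49 -1.44  0.64] target [ 640.68 -144.44  115.  ] tool shift [  2.28 -24.93   2.38] turn [ 0. -0.  0.]
now console 32.76955491941821 -109.93288121769251 117.39842580686819 -0.023354991727789414
scene 0.72 [ 644.5 -121.9  120.8]
top 0.77 [ 635.7 -115.9  125.1]
```

View pics/both1.png

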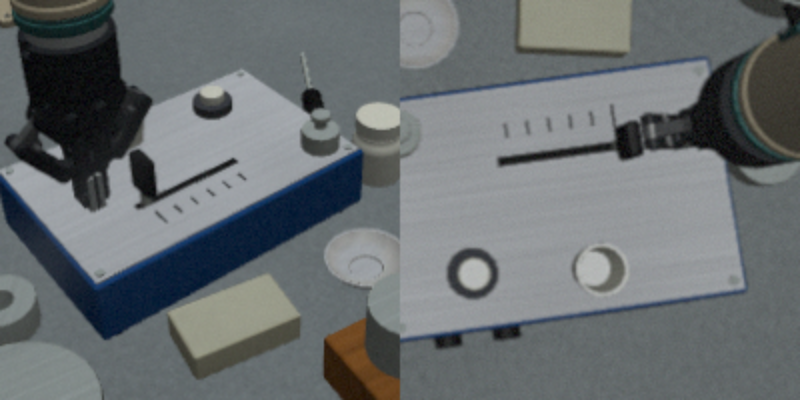

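Left half: the shut fingertips at (95,190) stand just behind the lever at (145,175) at grip height, and aligned with the slot in the top view. I'll approach now.

```bash
python3 -m creep '[{"jaw":-1,"xyz":[1,-8,1],"angular":[0,0,0]},{"jaw":-1,"xyz":[2,-15,2],"angular":[0,0,0]},{"jaw":-1,"xyz":[2,-20,2],"angular":[0,0,0]},{"jaw":-1,"xyz":[2,-23,2],"angular":[0,0,0]},{"jaw":-1,"xyz":[2,-25,2],"angular":[0,0,0]},{"jaw":-1,"xyz":[2,-25,2],"angular":[0,0,0]},{"jaw":-1,"xyz":[2,-25,2],"angular":[0,0,0]}]'; python3 tgt.py 35 -75 115
```

```text
clock: 4.0
eef_pos: [640.0, -143.7, 114.3]
tool_rot: [3.141, -0.0, 0.128]
force: [0.2, 0.4, 0.7]
width: -0.1
gripper_force: 0.0
clock 4.0 F [0.2  0.41 0.72] target [ 639.42 -134.52  115.  ] tool shift [ 0.58 -9.22 -0.65] turn [ 0. -0.  0.]
now console 34.4483555900137 -84.21934271436734 114.34774325340236 -0.07048969414702927
```

```bash
for i in 1 2 3 4; do python3 -m creep '[{"jaw":-1,"xyz":[0,-1,0],"angular":[0,0,0]},{"jaw":-1,"xyz":[0,-2,0],"angular":[0,0,0]},{"jaw":-1,"xyz":[0,-2,0],"angular":[0,0,0]}]' | grep -E "eef|^force"; done
```

```text
eef_pos: [639.8, -141.2, 114.3]
force: [-0.5, -0.3, -0.6]
eef_pos: [639.5, -139.4, 114.3]
force: [-0.5, -0.5, -0.4]
eef_pos: [639.3, -138.2, 114.4]
force: [0.1, -3.4, -0.1]
eef_pos: [639.1, -136.3, 114.4]
force: [0.4, -5.0, -1.1]
```

```bash
for i in 1 2 3 4 5; do python3 -m creep '[{"jaw":-1,"xyz":[0,-1,0],"angular":[0,0,0]},{"jaw":-1,"xyz":[0,-2,0],"angular":[0,0,0]},{"jaw":-1,"xyz":[0,-2,0],"angular":[0,0,0]}]' | grep -E "eef|^force"; done; python3 tgt.py 35 -28.5 115
python3 - <<'E'
from h import *
im,d=viewer.get_image("top"); cv2.imwrite("pics/top2.png",cv2.resize(im[160:360,330:530,::-1],None,fx=2,fy=2))
for r in silhouettes("top","damper_top")[:1]:
    P=cloud("top",d,r["pixels"]);P=P[P[:,2]>105]; print(r["score"],np.median(P,0).round(1))
E
```

```text
eef_pos: [638.9, -134.6, 114.4]
force: [1.7, -5.7, -1.5]
eef_pos: [638.4, -130.7, 114.3]
force: [0.5, -0.4, 0.5]
eef_pos: [638.2, -128.6, 114.3]
force: [0.2, 0.6, -0.1]
eef_pos: [637.9, -127.4, 114.3]
force: [-0.2, 0.5, 0.4]
eef_pos: [637.7, -125.4, 114.3]
force: [-0.6, 0.3, -0.6]
clock 7.375 F [-0.64  0.34 -0.6 ] target [633.6  -88.39 115.  ] tool shift [  0.67 -37.23  -0.67] turn [-0. -0.  0.]
now console 34.45099808111611 -65.73236414267724 114.3308474300751 0.39644817163807866
```

View pics/top2.png

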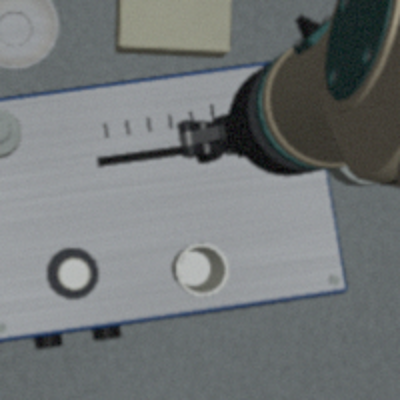

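First click made (force dropped at y≈-133). I expect the next ones near y≈-115 and -97.

```bash
for i in 1 2 3 4 5 6 7; do python3 -m creep '[{"jaw":-1,"xyz":[0,-1,0],"angular":[0,0,0]},{"jaw":-1,"xyz":[0,-2,0],"angular":[0,0,0]},{"jaw":-1,"xyz":[0,-2,0],"angular":[0,0,0]}]' | grep -E "eef|^force"; done; python3 tgt.py 35 -28.5 115
```

```text
eef_pos: [637.4, -123.4, 114.3]
force: [-0.1, 0.1, -0.0]
eef_pos: [637.2, -121.6, 114.3]
force: [0.6, -0.5, 0.2]
eef_pos: [637.0, -120.4, 114.4]
force: [0.4, -2.9, -1.0]
eef_pos: [636.8, -118.5, 114.4]
force: [0.8, -5.7, -1.4]
eef_pos: [636.6, -116.7, 114.4]
force: [0.5, -5.8, -1.4]
eef_pos: [636.1, -112.8, 114.3]
force: [0.4, -0.5, -0.2]
eef_pos: [635.9, -110.8, 114.3]
force: [-0.4, 0.1, 0.4]
clock 10.1 F [-0.4   0.06  0.41] target [633.6  -88.39 115.  ] tool shift [  0.65 -22.5   -0.67] turn [-0.  0.  0.]
now console 34.43910755281111 -51.00076515504247 114.30770697943373 0.23293735359481466
```

Second click at y≈-115. I'll push to the third, stopping near -95.

```bash
for i in 1 2 3 4 5 6 7 8; do o=$(python3 -m creep '[{"jaw":-1,"xyz":[0,-1,0],"angular":[0,0,0]},{"jaw":-1,"xyz":[0,-2,0],"angular":[0,0,0]},{"jaw":-1,"xyz":[0,-2,0],"angular":[0,0,0]}]' | grep -E "eef|^force"); echo $o; done
```

```text
eef_pos: [635.6, -109.5, 114.3] force: [-0.8, -0.4, 1.0]
eef_pos: [635.4, -107.5, 114.3] force: [0.1, -0.9, -0.3]
eef_pos: [635.1, -105.5, 114.3] force: [-0.1, -0.3, -0.7]
eef_pos: [634.9, -103.8, 114.4] force: [-0.3, 0.6, -0.4]
eef_pos: [634.7, -102.5, 114.4] force: [0.3, -3.0, -1.4]
eef_pos: [634.5, -100.6, 114.4] force: [1.7, -5.1, -1.8]
eef_pos: [634.3, -98.8, 114.4] force: [1.0, -6.2, -0.3]
eef_pos: [633.8, -94.9, 114.3] force: [0.5, 0.1, 0.3]
```

```bash
python3 -m creep '[{"jaw":-1,"xyz":[0,6,0],"angular":[0,0,0]},{"jaw":-1,"xyz":[0,12,0],"angular":[0,0,0]},{"jaw":-1,"xyz":[0,12,-30],"angular":[0,0,0]},{"jaw":-1,"xyz":[0,12,-60],"angular":[0,0,0]},{"jaw":-1,"xyz":[0,12,-80],"angular":[0,0,0]},{"jaw":-1,"xyz":[-29,-29,-80],"angular":[0,0,0]},{"jaw":-1,"xyz":[-58,-70,-70],"angular":[0,0,0]},{"jaw":-1,"xyz":[-86,-110,-50],"angular":[0,0,0]},{"jaw":-1,"xyz":[-86,-110,-35],"angular":[0,0,0]},{"jaw":-1,"xyz":[-86,-110,-35],"angular":[0,0,0]},{"jaw":-1,"xyz":[-86,-110,-35],"angular":[0,0,0]}]'; python3 tgt.py -52 75 122
python3 - <<'E'
from h import *
for c in("scene","top"):
    im,d=viewer.get_image(c); cv2.imwrite(f"pics/{c}3.png",im[...,::-1])
    for r in silhouettes(c,"damper_top")[:1]:
        P=cloud(c,d,r["pixels"]);P=P[P[:,2]>105]; print(c,r["score"],np.median(P,0).round(1) if len(P) else 0)
a=cv2.imread('pics/scene3.png')[190:390,180:380];b=cv2.imread('pics/top3.png')[160:360,330:530]
cv2.imwrite('pics/both3.png',cv2.resize(np.hstack([a,b]),None,fx=2,fy=2))
E
```

```text
clock: 14.48
eef_pos: [535.8, 0.9, 149.7]
tool_rot: [3.141, -0.002, 0.127]
force: [-1.0, -0.9, -0.2]
width: -0.1
gripper_force: 0.0
clock 14.475 F [-1.01 -0.9  -0.18] target [534.31   3.39 122.  ] tool shift [-1.19 -2.68 27.74] turn [ 0. -0.  0.]
now console -50.848474875587286 72.34516929641612 149.7488439161574 -0.12359765543372989
scene 0.54 [637.1 -70.  120.5]
top 0.48 [629.  -63.2 125.4]
```

View pics/both3.png

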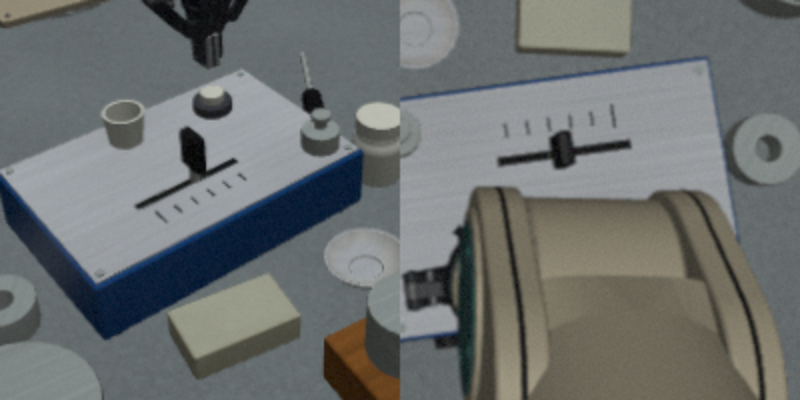

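The lever moved 52–53 mm by both views and stands at the fourth tick (third click). The shut fingertips at (208,50) are above the button at (212,97). Now I'll press it.

```bash
python3 -m creep '[{"jaw":-1,"xyz":[-1,-3,10],"angular":[0,0,0]},{"jaw":-1,"xyz":[-1,-3,20],"angular":[0,0,0]},{"jaw":-1,"xyz":[-1,-3,29],"angular":[0,0,0]},{"jaw":-1,"xyz":[-1,-3,30],"angular":[0,0,0]},{"jaw":-1,"xyz":[-1,-3,30],"angular":[0,0,0]}]'|grep -E "eef|^force"; for i in 1 2 3 ; do o=$(python3 -m creep '[{"jaw":-1,"xyz":[0,0,1],"angular":[0,0,0]},{"jaw":-1,"xyz":[0,0,2],"angular":[0,0,0]},{"jaw":-1,"xyz":[0,0,2],"angular":[0,0,0]}]' | grep -E "eef|^force"); echo $o; done
```

```text
eef_pos: [533.1, 5.0, 119.2]
force: [-0.8, -0.2, -0.8]
eef_pos: [533.1, 5.1, 117.4] force: [-0.7, -0.3, 0.2]
eef_pos: [533.2, 5.1, 115.4] force: [-0.3, 1.0, 1.7]
eef_pos: [533.2, 5.1, 113.4] force: [-0.0, 0.9, 2.6]
```

```bash
for i in 1 2 3 4; do o=$(python3 -m creep '[{"jaw":-1,"xyz":[0,0,1],"angular":[0,0,0]},{"jaw":-1,"xyz":[0,0,1],"angular":[0,0,0]},{"jaw":-1,"xyz":[0,0,1],"angular":[0,0,0]}]' | grep -E "eef|^force"); echo $o; done
```

```text
eef_pos: [533.1, 5.1, 112.4] force: [-0.9, 0.3, 2.7]
eef_pos: [533.2, 5.1, 111.4] force: [0.5, 0.9, 3.7]
eef_pos: [533.2, 5.1, 110.4] force: [0.5, -0.0, 5.5]
eef_pos: [533.2, 5.1, 110.0] force: [-1.7, -0.4, 10.5]
```

Bottomed out. I'll add one more mm, then lift away.

```bash
python3 -m creep '[{"jaw":-1,"xyz":[0,0,1],"angular":[0,0,0]},{"jaw":-1,"xyz":[0,0,1],"angular":[0,0,0]},{"jaw":-1,"xyz":[0,0,1],"angular":[0,0,0]}]' | grep -E "eef|^force"; python3 -m creep '[{"jaw":-1,"xyz":[0,0,-4],"angular":[0,0,0]},{"jaw":-1,"xyz":[0,0,-10],"angular":[0,0,0]},{"jaw":-1,"xyz":[0,0,-40],"angular":[0,0,0]},{"jaw":-1,"xyz":[0,0,-90],"angular":[0,0,0]},{"jaw":-1,"xyz":[-40,0,-120],"angular":[0,0,0]},{"jaw":-1,"xyz":[-80,0,-120],"angular":[0,0,0]},{"jaw":-1,"xyz":[-80,0,-120],"angular":[0,0,0]},{"jaw":-1,"xyz":[-80,0,-120],"angular":[0,0,0]}]'
python3 a.py | grep -vE "console|rect|jar|die|tau"
python3 -c "
import cv2,numpy as np
a=cv2.imread('pics/scene0.png')[150:450,80:480];b=cv2.imread('pics/top0.png')[130:430,200:600]
cv2.imwrite('pics/both4.png',np.hstack([a,b]))"
```

```text
eef_pos: [533.2, 5.1, 109.9]
force: [-3.7, 0.4, 18.9]
clock: 19.3
eef_pos: [454.3, -5.1, 228.3]
tool_rot: [3.142, -0.001, 0.129]
force: [-0.1, -0.1, 0.6]
width: 0.0
gripper_force: 0.0
scene [[   0.5    0.5   -0.7 1244.2]
 [   0.8   -0.3    0.4 -344.1]
 [  -0.    -0.8   -0.5  605. ]]
damper_top 0.57 [276.1 267.7] 224 med [637.7 -69.4 111.1] topmean [634.6 -67.7 126.8] min [623.3 -73.   80.8] max [645.4 -60.3 128.1]
start_top 0.34 [361.8 321. ] 886 med [746.2  51.9  10.6] topmean [749.   52.5  19. ] min [718.3  12.9   3.3] max [781.6  81.6  20.7]
crucible 0.76 [237.8 251.1] 408 med [546.2 -97.3  97.6] topmean [537.4 -96.9 107.7] min [ 518.5 -113.3   74.5] max [556.8 -78.2 109.5]
weight 0.9 [341.8 257.8] 376 med [654.9  57.6  94.4] topmean [649.3  61.  112.4] min [632.2  44.8  75.3] max [666.9  77.3 113.4]
weight 0.4 [362.8 316.6] 903 med [745.2  50.9  10.7] topmean [745.6  46.9  19.1] min [718.1  10.3   3.3] max [781.3  80.4  20.9]
top [[ -0.   -1.    0.1 559.9]
 [ -1.    0.   -0.   74.9]
 [  0.   -0.1  -1.  808.5]]
damper_top 0.65 [410.6 236.5] 212 med [628.9 -62.4 124.4] topmean [629.6 -65.1 126.2] min [615.8 -71.   92.2] max [641.6 -58.4 128. ]
start_top 0.77 [366. 297.] 215 med [534.3   5.2  95. ] topmean [533.3   4.8  95.4] min [521.9  -7.4  85.6] max [545.4  16.9  97.4]
crucible 0.56 [431.9 293.2] 546 med [535.2 -99.5  87.1] topmean [536.1 -94.5 107.6] min [ 517.7 -112.5   73.2] max [553.5 -75.1 109.3]
weight 0.62 [326.3 226.2] 456 med [645.3  63.9  94.7] topmean [647.3  63.6 111.7] min [629.4  46.6  73.3] max [664.8  80.  113.4]
```

View pics/both4.png

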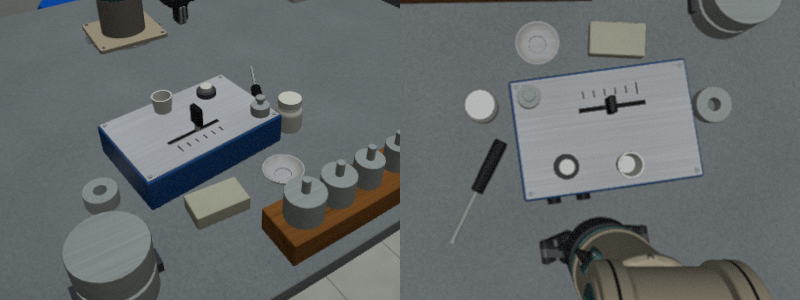

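The lever at (612,103) stands at the third click, the button is back up (same height as before), everything else is unmoved and the arm is clear.

```bash
python3 -c "
from cell import ctrl
print(ctrl.finish_job())"
```

```text
the job is handed in; nothing more can be done
None
```

The job is handed in: I pushed the damper lever to the third click with the shut fingertips, then pressed the start button fully in and let it come back up, and the last pictures show everything else where it was.

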